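# Line up the paints by height on the paint strip

## Robot

A 6-joint arm with a two-finger parallel gripper is mounted at the origin on the work surface. World frame = base frame: x ahead of the robot, y to its left, z up, the work surface at z = 0. Lengths are in m, angles in rad, forces in N, time in s.
With the tool pointing down it reaches from about 0.35 to 0.875 m from the base axis. Payload 15.5 kg.
Tool frame: the origin (TCP) lies at the very end of the fingers, on their centre line; the grasp point (between the pads) lies 19 mm behind it; z points along the fingers, y is the line along which they close (so a half turn about z gives the same grasp; the last joint's range is limited). The gripper opens to 85 mm and grips with 20 to 120 N. Pads are 22 mm wide; open, the fingers measure 114 mm over their backs; the gripper's body (76 mm by 85 mm) begins 54 mm behind the grasp point. The pads swing forward as they close: fully open they stand 13 mm farther back than shut.
Start: joints at [1.05, 0.494, 1.345, -0, 1.302, -0.096], TCP at [0.258, 0.569, 0.231] pointing down, gripper open.
Joint ranges: [-2.91, 2.91], [-0.82, 2.16], [0.22, 2.67], [-1.22, 4.37], [0.12, 2.79], [-3.08, 3.08]. Speed limits (rad/s): [1.89, 1.89, 2.57, 3.01, 3.01, 3.01].

## Interface

Orientations are given as a rotation vector (axis times angle).
In Python, from workcell import env gives the robot as it stands. Calls block until the motion is done:
- env.move_ptp(position, orientation): joint-space move of the TCP to a pose.
- env.movel(position, orientation=None, speed=0.15, f_stop=None): straight line of the TCP; orientation=None keeps the orientation; speed is the mean speed in m/s. With f_stop (N) it stops when the force on the tool has changed by that much, and returns True; else False.
- env.move_j(angles): joint-space move.
- env.set_gripper(opening): finger opening in m; the grip force is fixed at half the most; returns when the fingers have stopped.
- env.sleep(seconds).
- env.ik(position, orientation): joint angles nearest the present ones, or None.
- env.read_state(): the state.
- env.get_image(name): name is "scene" or "top" or "wrist"; returns the picture (400x640x3 uint8, red, green, blue); there is no depth.
- env.camera_params(name): a dict with "K" (3x3 intrinsics, pixels), "pose" (4x4, takes a point from camera to world coordinates). Camera axes: x right, y up, looking along -z (the intrinsics and any distortion apply to the point x, -y, -z); pixel columns grow to the right and rows downward; lengths in m; the calibration is good to about 2 mm. A picture is of the moment at which its call begins: read the wrist's pose just before it. camera_params takes no time and is no camera call; for the wrist camera it gives the pose at the moment of the call.
A pose or a line that the arm cannot do raises env.IKError and nothing moves.
- env.sign_off(): hands the job in; it is judged then, once.
The state is a dict: "time": time; "joint_positions": joint angles; "joint_vel": joint speeds; "joint_torque": joint torques, N m; "eef_pos": TCP position; "eef_rot": TCP orientation; "wrist_force": force on the tool from outside, world axes, zero at the start; "moment": the same for the moment, N m; "gripper_width": finger opening in m; "grip_force": force on a finger pad.
Only numpy, scipy, OpenCV 4.12 (cv2) and the standard library are available. Lean on these libraries where they do the work, as an engineer would, in place of code of your own. Each camera call takes 0.05 s, during which the arm holds its last target. There are 200 camera calls.

## Task

Put the four sand-yellow paints away on the wooden strip, one standing in the middle of each cork pad, in order of height: the tallest on the pad nearest the pot of brushes, then the next tallest, down to the shortest at the far end. Keep them upright, and do not knock or shift the freshly painted tank turret that stands among them.

Things in the scene. Friction and masses are not known exactly. Their poses are not given: they have to be found in the camera images.
- tin: Small steel paint tin, 36 mm in diameter, 38 mm tall, about 50 g; plain cylinder with a sand-yellow lid 33 mm across on the top 4 mm. Loose, upright at the start on the mat (table level). Origin: centre of its underside, z up. Nothing taller than 8 mm lies within 40 mm of its sides towards or away from the robot. 
- jar: Squat paint jar, sand-yellow body 40 mm in diameter and 40 mm tall under a wider white cap 44 mm in diameter; 56 mm tall in all, about 80 g. Loose, upright at the start on the mat (table level). Origin: centre of its underside, z up. Nothing taller than 8 mm lies within 40 mm of its sides towards or away from the robot. 
- dropper: Slim dropper bottle, sand-yellow body 30 mm in diameter and 50 mm tall, then a thin white nozzle (18 mm, tapering) up to 74 mm in all; about 50 g. Loose, upright at the start on the mat (table level). Origin: centre of its underside, z up. Nothing taller than 8 mm lies within 40 mm of its sides towards or away from the robot. 
- bottle: Large paint bottle, sand-yellow body 46 mm in diameter and 72 mm tall, short neck and white cap 32 mm in diameter; 96 mm tall in all, about 150 g. Loose, upright at the start on the mat (table level). Origin: centre of its underside, z up. Nothing taller than 8 mm lies within 40 mm of its sides towards or away from the robot. 
- pad_a: One of four alike round cork pads, 56 mm across and 2 mm thick, fixed in a row about 78 mm apart (67 to 89 mm) on a light wooden strip 80 mm wide, 320 mm long and 14 mm high. Origin: centre of the pad's underside; its top is 2 mm above that, 16 mm above the table. The letter says nothing of its place in the row: the pads' order along the strip differs from start to start.
- pad_b: One of four alike round cork pads, 56 mm across and 2 mm thick, fixed in a row about 78 mm apart (67 to 89 mm) on a light wooden strip 80 mm wide, 320 mm long and 14 mm high. Origin: centre of the pad's underside; its top is 2 mm above that, 16 mm above the table. The letter says nothing of its place in the row: the pads' order along the strip differs from start to start.
- pad_c: One of four alike round cork pads, 56 mm across and 2 mm thick, fixed in a row about 78 mm apart (67 to 89 mm) on a light wooden strip 80 mm wide, 320 mm long and 14 mm high. Origin: centre of the pad's underside; its top is 2 mm above that, 16 mm above the table. The letter says nothing of its place in the row: the pads' order along the strip differs from start to start.
- pad_d: One of four alike round cork pads, 56 mm across and 2 mm thick, fixed in a row about 78 mm apart (67 to 89 mm) on a light wooden strip 80 mm wide, 320 mm long and 14 mm high. Origin: centre of the pad's underside; its top is 2 mm above that, 16 mm above the table. The letter says nothing of its place in the row: the pads' order along the strip differs from start to start.
- brush_pot: Grey pot, 72 mm across the rim and 100 mm tall, holding five upright brushes that reach 185 mm high; fixed on the table in line with the strip, about 115 mm beyond the centre of the last pad at one end or the other (a white water cup, 70 mm across and 70 mm tall, stands at the other end). Origin: centre of its underside.
- turret: Tank turret, sand-yellow, about 60 mm across and 32 mm tall, with a short gun 6 mm thick reaching 66 mm from its centre along its own -x. Loose, 120 g, wet paint: leave it alone. It stands among the paints, centres at least 115 mm from theirs. Origin: centre of its underside.
Not all that is in view belongs to the job. Leave any black, orange or turquoise look-alike of the jar alone.

How it is judged:
By the outcome, as a careful person would: the job done as asked, in the order asked, and still so for the second after the job is handed in, with the robot touching nothing.
It also fails if it takes over 96 s, if anything falls off the work surface, if the arm or the gripper's body presses on something with over 40 N, if the wrist force passes 120 N, or if a joint passes its speed limit or range.

## Working session

There is one attempt and no reset: what is moved stays moved. The work goes in short steps, each a Python script; the robot and the scene stay as the last script left them, time stands still between calls to the robot, and variables do not carry over. Pictures are saved under pics/ and viewed, at most 14 in all, crops included, and the job is handed in when it is done.

```bash
ls; mkdir -p pics
python3 - <<'E'
from workcell import env
import cv2
for n in("top","scene"):
    cv2.imwrite(f"pics/{n}0.png",env.get_image(n)[:,:,::-1]); p=env.camera_params(n); print(n,p)
E
```

```text
pics
top {'K': array([[408.06298158,   0.        , 324.62337502],
       [  0.        , 408.06298158, 199.93179102],
       [  0.        ,   0.        ,   1.        ]]), 'pose': array([[-0.06013998,  0.97738858, -0.20271837,  0.34201413],
       [-0.99818711, -0.05937136,  0.00987608,  0.01827209],
       [-0.0023829 ,  0.20294481,  0.97918728,  0.93215331],
       [ 0.        ,  0.        ,  0.        ,  1.        ]])}
scene {'K': array([[388.28165584,   0.        , 315.14260572],
       [  0.        , 388.28165584, 204.75728994],
       [  0.        ,   0.        ,   1.        ]]), 'pose': array([[-0.7248059 , -0.56600504,  0.39280363,  0.85322828],
       [ 0.68887071, -0.60420692,  0.40048864,  0.34087743],
       [ 0.01065608,  0.56086745,  0.82783703,  0.70491088],
       [ 0.        ,  0.        ,  0.        ,  1.        ]])}
```

View pics/top0.png

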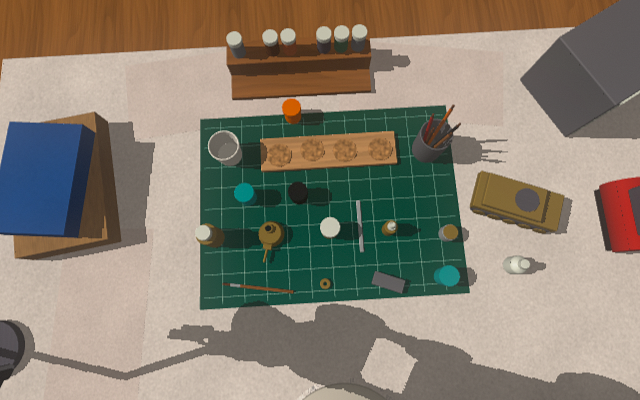

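View pics/scene0.png

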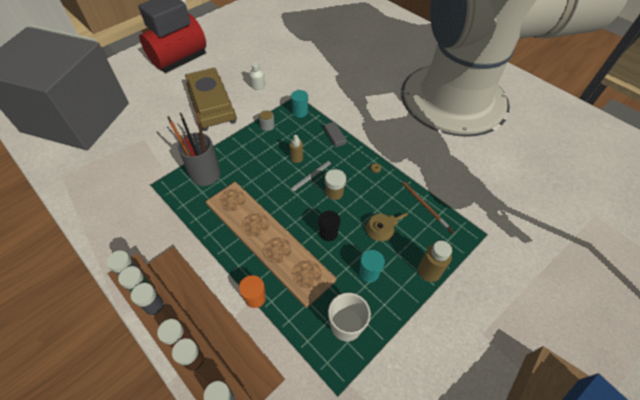

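The top view shows the strip with pads at about (279,155), (313,150), (345,151) and (380,149). The pot is at the right (432,140) and the cup at the left (225,148). Candidates:
- **Bottle:** (205,235).
- **Jar:** white cap at (330,228). The black (298,192), teal (244,192 and 447,275) and orange (291,110) ones are look-alikes.
- **Dropper:** (390,228).
- **Tin:** (448,232).
- **Turret:** (270,235).
- **Not part of the job:** the white bottle off the mat at (518,265).

I'll confirm these in one enlarged crop.

Run:
```python
import cv2,numpy as np
a=cv2.imread("pics/top0.png");b=cv2.imread("pics/scene0.png")
A=cv2.resize(a[100:300,195:475],None,fx=2.8,fy=2.8,interpolation=cv2.INTER_CUBIC)
cv2.imwrite("pics/topc.png",A)
B=cv2.resize(b[80:300,220:460],None,fx=2.7,fy=2.7,interpolation=cv2.INTER_CUBIC)
cv2.imwrite("pics/scenec.png",B)
```

```text
(no output)
```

View pics/topc.png

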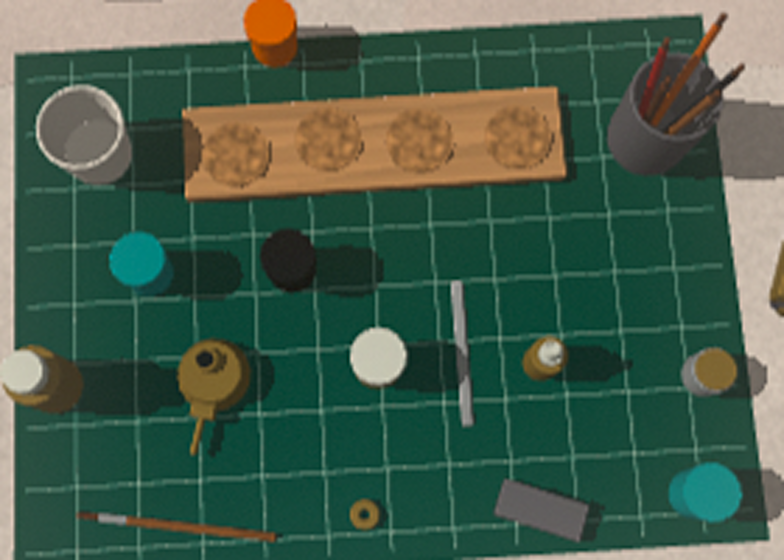

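View pics/scenec.png

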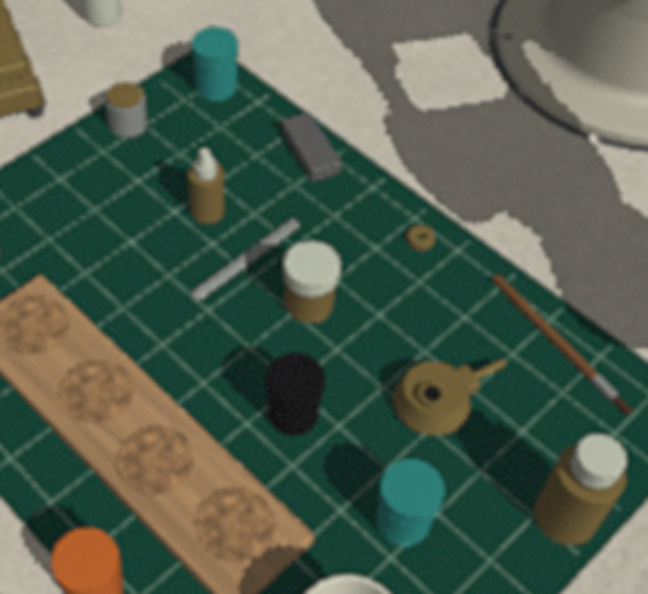

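The crops confirm all five: the jar has a yellow body under a white cap at (330,228), the dropper is at (390,228), and the tin is a grey body with a yellow lid at (449,232). The bottle is at (205,235) and the turret at (270,235) with its gun pointing towards the robot. The pot end is at image right. Next I'll measure blobs in both views.

```bash
cat > h.py <<'E'
import numpy as np,cv2
from workcell import env
def cast(n,uv,z):
    p=env.camera_params(n);K,T=p["K"],p["pose"]
    d=T[:3,:3]@np.array([(uv[0]-K[0,2])/K[0,0],-(uv[1]-K[1,2])/K[1,1],-1])
    return (T[:3,3]+d*(z-T[2,3])/d[2])[:2]
def blob(img,win,kind):
    x0,x1,y0,y1=win; hsv=cv2.cvtColor(img[y0:y1,x0:x1],cv2.COLOR_BGR2HSV);H,S,V=[hsv[...,i].astype(int) for i in range(3)]
    m={"white":(S<60)&(V>125),"yellow":(H>10)&(H<32)&(S>85)&(V>60),"grey":(S<60)&(V>80),
       "cork":(H>5)&(H<22)&(S>60)&(V<165)&(V>70)}[kind].astype(np.uint8)
    if kind=="cork": m=cv2.morphologyEx(m,cv2.MORPH_CLOSE,np.ones((5,5)))
    n,l,st,c=cv2.connectedComponentsWithStats(m)
    i=1+np.argmax(st[1:,4]); return c[i]+[x0,y0],st[i,:]+np.array([x0,y0,0,0,0])
E
python3 - <<'E'
from h import *
I={n:cv2.imread(f"pics/{n}0.png") for n in("top","scene")}
Q=[("jar cap","top",(312,348,210,246),"white",.05),("jar cap","scene",(322,350,166,190),"white",.049),
("bot cap","top",(192,216,222,246),"white",.09),("bot cap","scene",(428,456,236,266),"white",.088),
("bot body","top",(192,230,220,255),"yellow",.05),("bot body","scene",(412,460,240,285),"yellow",.04),
("drop body","top",(375,405,210,245),"yellow",.03),("drop body","scene",(284,308,135,165),"yellow",.026),
("drop noz","top",(380,405,215,240),"white",.062),("drop noz","scene",(286,306,130,150),"white",.062),
("jar body","scene",(318,352,180,205),"yellow",.02),
("tin lid","top",(436,462,220,245),"yellow",.037),("tin lid","scene",(255,278,108,125),"yellow",.037),
("turret","top",(250,290,215,265),"yellow",.012),
("pad1","top",(262,299,139,170),"cork",.016),("pad2","top",(299,329,136,165),"cork",.016),
("pad3","top",(330,361,136,165),"cork",.016),("pad4","top",(363,395,134,164),"cork",.016)]
for q in Q:
    c,s=blob(I[q[1]],q[2],q[3]); print(*q[:2],c.round(1),s,cast(q[1],c,q[4]).round(4))
print("orange",cast("top",(291,106),.056),"black",cast("top",(298,190),.05),"teal",cast("top",(448,275),.056),"pot",cast("top",(432,130),.1),"cup",cast("top",(225,145),.07))
s=env.read_state(); print(s["eef_rot"],s["time"],s["gripper_width"])
V=cv2.resize(I["top"][125:175,255:400],None,fx=5.4,fy=5.4,interpolation=cv2.INTER_CUBIC); cv2.imwrite("pics/pads.png",V)
E
```

```text
jar cap top [329.5 226.6] [320 217  20  20 323] [0.4647 0.0024]
jar cap scene [335.6 178.8] [325 169  21  21 333] [0.4638 0.0049]
bot cap top [199.  232.6] [192 222  18  24 314] [0.463 0.274]
bot cap scene [442.6 249.8] [434 241  18  20 273] [0.4614 0.2685]
bot body top [213.5 237. ] [196 223  28  24 282] [0.4574 0.2549]
bot body scene [434.2 267.4] [421 247  31  34 455] [0.4727 0.2743]
drop body top [387.9 228.3] [382 220  15  15 109] [ 0.4558 -0.1275]
drop body scene [296.4 152.8] [290 142  13  21 195] [ 0.4624 -0.1229]
drop noz top [391.  225.7] [387 222   9   9  51] [ 0.4571 -0.1295]
drop noz scene [296.1 140.9] [293 135   7  12  65] [ 0.46   -0.1251]
jar body scene [334.8 193.4] [327 188  17  11 131] [0.4766 0.0172]
tin lid top [450.3 231.5] [443 224  15  15 171] [ 0.4396 -0.2628]
tin lid scene [265.8 114.9] [260 111  13   9  87] [ 0.4409 -0.2589]
turret top [269.4 235.9] [258 221  25  41 493] [0.4572 0.1387]
pad1 top [277.5 152.9] [262 139  37  31 855] [0.6509 0.1128]
pad2 top [311.9 147.4] [299 136  30  26 566] [0.6596 0.0313]
pad3 top [345.2 148.6] [330 136  31  29 558] [ 0.6518 -0.0468]
pad4 top [379.4 149. ] [363 134  32  30 608] [ 0.646  -0.1271]
orange [0.7486269  0.07344349] black [0.55069572 0.06699775] teal [ 0.3460903  -0.24076721] pot [ 0.65407626 -0.23067016] cup [0.65828931 0.2229391 ]
[-6.63652059e-01 -3.07033271e+00  1.69815684e-03] 0.1 0.08520954267813662
```

View pics/pads.png

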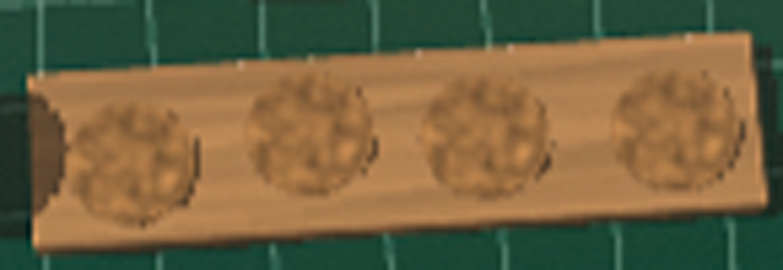

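The crop puts the pad centres at top-image (279.6,154.8), (312.2,149.2), (344.6,149.6) and (379.8,148.5). I'll get a wrist view of the strip and one of the row of paints to refine these.

```bash
cat >> h.py <<'E'
from scipy.spatial.transform import Rotation as Ro
def down(phi):
    c,s=np.cos(phi),np.sin(phi)
    return Ro.from_matrix(np.array([[-s,c,0],[c,s,0],[0,0,-1]]).T).as_rotvec()
E
python3 - <<'E'
from h import *
import pickle
for p in [(279.6,154.8),(312.2,149.2),(344.6,149.6),(379.8,148.5)]: print(cast("top",p,.016))
P={}
for i,(x,y) in enumerate([(.56,-.01),(.40,0.0)]):
    env.move_ptp([x,y,.36],down(0)); P[i]=env.camera_params("wrist"); P[i]["img"]=env.get_image("wrist")
    cv2.imwrite(f"pics/w{i}.png",P[i]["img"][:,:,::-1])
pickle.dump(P,open("w.pkl","wb")); print(P[0]["pose"],P[0]["K"],env.read_state()["time"])
E
```

```text
[0.64608335 0.10801382]
[0.65517847 0.03088487]
[ 0.64954695 -0.04515406]
[ 0.64720512 -0.12802539]
[[ 9.99998863e-01 -1.49619739e-03 -1.88820755e-04  5.60140112e-01]
 [ 1.47532718e-03  9.44644727e-01  3.28091700e-01  7.49442953e-02]
 [-3.12521417e-04 -3.28091606e-01  9.44645860e-01  5.03672905e-01]
 [ 0.00000000e+00  0.00000000e+00  0.00000000e+00  1.00000000e+00]] [[297.4161655    0.         325.39789876]
 [  0.         297.4161655  202.4608741 ]
 [  0.           0.           1.        ]] 3.25
```

View pics/w0.png

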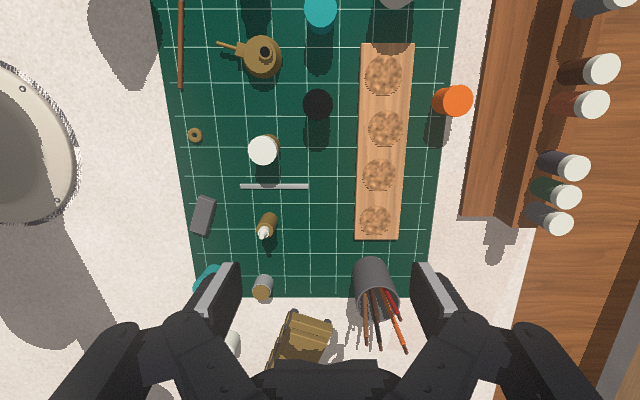

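View pics/w1.png

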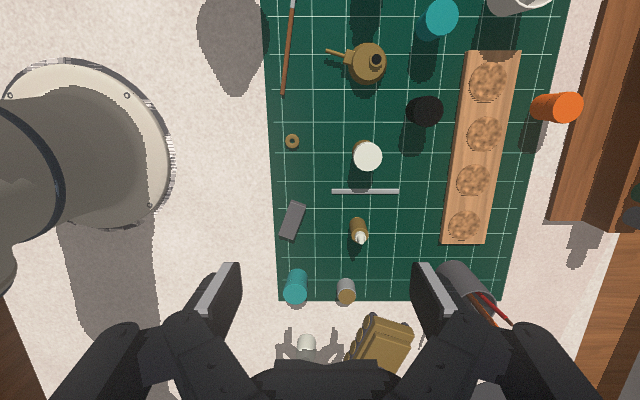

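The wrist views show the pads at w0 (382,75), (385,128), (379,175) and (375,220), with the pot at the lower end (375,285). The jar is at (263,150), the dropper at (266,228) and the tin at (263,287). I'll refine these and cross-check them against the top view.

Run:
```python
from h import *
import pickle
P=pickle.load(open("w.pkl","rb"))
old=env.camera_params
env.camera_params=lambda n: P[n] if n in P else old(n)
def pad(img,c,h,z,n):
    # cork = darker / mottled: blurred local deviation from wood
    g=cv2.cvtColor(img,cv2.COLOR_BGR2GRAY).astype(np.float32)
    x0,y0=int(c[0]-h),int(c[1]-h); w=g[y0:y0+2*h+1,x0:x0+2*h+1]
    b=cv2.GaussianBlur(w,(0,0),1.2); t,m=cv2.threshold(b.astype(np.uint8),0,255,cv2.THRESH_BINARY_INV+cv2.THRESH_OTSU)
    m=cv2.morphologyEx(m,cv2.MORPH_CLOSE,np.ones((5,5))); k=max(cv2.findContours(m,0,1)[0],key=cv2.contourArea)
    (u,v),r=cv2.minEnclosingCircle(k); M=cv2.moments(k); c2=np.array([M["m10"],M["m01"]])/M["m00"]+[x0,y0]
    print(n,"circ",np.round((u+x0,v+y0,r),1),"cent",c2.round(1),cast(n,(u+x0,v+y0),z).round(4),cast(n,c2,z).round(4),"eye",cast(n,c,z).round(4))
T=cv2.imread("pics/top0.png");W=[P[i]["img"][:,:,::-1].copy() for i in (0,1)]
for c in [(279.6,154.8),(312.2,149.2),(344.6,149.6),(379.8,148.5)]: pad(T,c,14,.016,"top")
for c in [(383,75),(385,128),(379,175),(375,220)]: pad(W[0],c,19,.016,0)
for c in [(488,83),(484,134),(473,181),(464,226)]: pad(W[1],c,19,.016,1)
Q=[("jar cap",0,(240,285,130,170),"white",.05),("jar cap",1,(350,386,138,175),"white",.05),
("noz",0,(255,280,222,240),"white",.064),("noz",1,(348,375,228,248),"white",.064),
("dbody",0,(250,284,205,240),"yellow",.03),("dbody",1,(340,372,212,245),"yellow",.03),
("lid",0,(250,275,275,300),"yellow",.037),("lid",1,(335,358,279,305),"yellow",.037),
("turret",1,(320,395,38,90),"yellow",.012)]
for q in Q:
    c,s=blob(W[q[1]],q[2],q[3]); print(*q[:2],c.round(1),s,cast(q[1],c,q[4]).round(4))
```

```text
top circ [278.8 153.   15.4] cent [278.6 154.8] [0.6506 0.1098] [0.6462 0.1104] eye [0.6461 0.108 ]
top circ [310.8 146.2  17.1] cent [312.2 147.1] [0.6627 0.0338] [0.6603 0.0307] eye [0.6552 0.0309]
top circ [345.5 151.   13.9] cent [345.1 150.7] [ 0.646 -0.047] [ 0.6467 -0.0461] eye [ 0.6495 -0.0452]
top circ [380.9 149.2  13.4] cent [380.4 149.1] [ 0.6452 -0.1304] [ 0.6455 -0.1293] eye [ 0.6472 -0.128 ]
0 circ [383.5  75.   22.2] cent [383.5  76.2] [0.6477 0.1096] [0.6478 0.1079] eye [0.647  0.1096]
0 circ [386.  129.4  20.3] cent [386.  129.2] [0.657  0.0295] [0.657  0.0298] eye [0.6552 0.0316]
0 circ [378.  174.9  18.5] cent [377.9 175.5] [ 0.6486 -0.0452] [ 0.6486 -0.0462] eye [ 0.6503 -0.0454]
0 circ [378.  225.2  21.2] cent [374.4 222.3] [ 0.6541 -0.1371] [ 0.6474 -0.1317] eye [ 0.6482 -0.1272]
1 circ [488.  83.  23.] cent [487.2  83.2] [0.6488 0.1077] [0.6476 0.1074] eye [0.6488 0.1077]
1 circ [484. 134.  21.] cent [483.4 134.3] [0.6561 0.0314] [0.6552 0.0309] eye [0.6561 0.0314]
1 circ [473.  181.5  20.4] cent [471.3 180.4] [ 0.6513 -0.0476] [ 0.6481 -0.0457] eye [ 0.6512 -0.0467]
1 circ [464.  244.5  19. ] cent [464.  244.5] [ 0.6544 -0.1667] [ 0.6544 -0.1667] eye [ 0.6487 -0.1298]
jar cap 0 [262.  149.9] [247 135  31  31 709] [0.4637 0.0019]
jar cap 1 [367.3 156. ] [353 139  30  32 682] [0.465 0.002]
noz 0 [263.1 232. ] [258 226  12  14 118] [ 0.4593 -0.1286]
noz 1 [360.1 237. ] [355 231  11  14 112] [ 0.4575 -0.1284]
dbody 0 [267.7 222.3] [256 212  22  26 281] [ 0.4607 -0.1259]
dbody 1 [357.6 226.7] [350 217  19  25 258] [ 0.4568 -0.1251]
lid 0 [260.6 292.2] [252 285  18  15 208] [ 0.4402 -0.2637]
lid 1 [346.5 296.2] [338 289  18  15 205] [ 0.4404 -0.2634]
turret 1 [363.3  62.1] [ 325   43   62   42 1345] [0.4577 0.137 ]
```

Pads and objects agree across views to about 2 mm, with spacings of 77, 77 and 83 mm. I'll place the tin first.

```bash
cat >> h.py <<'E'
PAD=[(.647,.108),(.6558,.031),(.6495,-.046),(.6475,-.129)]  # far end ... pot end
def pick(xy,z,open_=.075,hi=.16):
    o=down(np.arctan2(xy[1],xy[0])); x,y=xy
    env.set_gripper(open_); env.move_ptp([x,y,hi],o); env.movel([x,y,z+.02],speed=.2); env.movel([x,y,z],speed=.06)
    env.set_gripper(0.0); s=env.read_state(); print("grip",s["gripper_width"],s["grip_force"],s["wrist_force"].round(1) if hasattr(s["wrist_force"],"round") else s["wrist_force"])
    env.movel([x,y,hi],speed=.2)
def place(xy,z,via,opn,hi=.16):
    o=down(0); x,y=xy
    print("held",env.read_state()["gripper_width"])
    env.move_ptp([*via,hi],o); env.move_ptp([x,y,hi],o)
    env.movel([x,y,z+.02],speed=.15); hit=env.movel([x,y,z-.003],speed=.03,f_stop=5)
    print("hit",hit,env.read_state()["eef_pos"],"want z",z); env.sleep(.1)
    env.set_gripper(opn); env.movel([x,y,hi],speed=.2); print("t",env.read_state()["time"])
E
python3 - <<'E'
from h import *
env.move_ptp([.44,-.16,.2],down(-.35))
pick((.4402,-.263),.004); place(PAD[0],.02,(.5,.02),.062)
cv2.imwrite("pics/t1.png",env.get_image("top")[:,:,::-1])
E
```

```text
grip 0.03438675195398215 59.13089632987976 [-0.9  0.4  7.5]
held 0.03463621993708978
hit True [0.64682409 0.10796801 0.02047899] want z 0.02
t 12.4
```

View pics/t1.png

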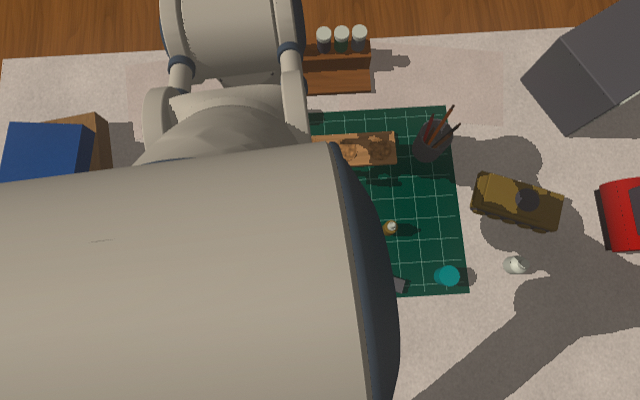

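The arm hides the strip in that view, but the tin's contact height (0.0205 m) is right. Next the jar and dropper, then a wrist look on the way to the bottle.

Run:
```python
from h import *
import pickle
pick((.4645,.0022),.005); place(PAD[1],.021,(.52,.02),.062)
pick((.4585,-.128),.016); place(PAD[2],.032,(.52,-.05),.055)
P={}
env.move_ptp([.56,-.01,.36],down(0)); P["s"]=env.camera_params("wrist"); P["s"]["img"]=env.get_image("wrist")
env.move_ptp([.45,.22,.30],down(.5)); P["b"]=env.camera_params("wrist"); P["b"]["img"]=env.get_image("wrist")
pickle.dump(P,open("w2.pkl","wb")); print(env.read_state()["time"])
cv2.imwrite("pics/w2.png",np.hstack([cv2.resize(P[k]["img"],(400,250)) for k in "sb"])[:,:,::-1])
```

```text
grip 0.04125315383659503 59.28363025188446 [-1.2  0.   9.1]
held 0.041739018294083656
hit True [0.65561243 0.0309839  0.02150448] want z 0.021
t 20.025
grip 0.028444187146390944 58.59749436378479 [-1.1  0.7  8.2]
held 0.02862205594364355
hit True [ 0.64935729 -0.04598254  0.03240139] want z 0.032
t 27.7333
29.75
```

View pics/w2.png

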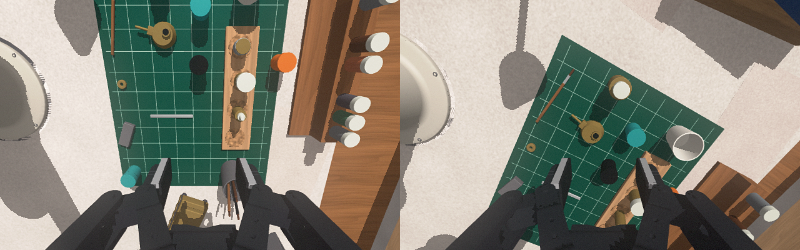

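The left half shows the tin, jar and dropper standing on pads 1–3, turret unmoved. In the right half the bottle cap is at full-size pixel about (352,144). Next I'll measure the three placed items and the bottle.

Run:
```python
from h import *
import pickle
P=pickle.load(open("w2.pkl","rb")); env.camera_params=lambda n:P[n]
B={k:P[k]["img"][:,:,::-1].copy() for k in P}
for q in [("bcap","b",(334,372,124,160),"white",.092),("bbody","b",(325,375,115,165),"yellow",.05),
 ("tin lid","s",(370,402,58,90),"yellow",.053),("jar cap","s",(372,412,108,150),"white",.067),("noz","s",(375,396,178,196),"white",.08)]:
    c,s=blob(B[q[1]],q[2],q[3]); print(*q[:2],c.round(1),s,cast(q[1],c,q[4]).round(4))
```

```text
bcap b [353.8 143.9] [341 130  27  29 608] [0.4635 0.2656]
bbody b [348.6 134.4] [333 120  38  40 516] [0.4578 0.2696]
tin lid s [386.5  72.9] [370  58  32  32 850] [0.6442 0.1085]
jar cap s [393.  131.2] [378 116  32  32 796] [0.6561 0.0309]
noz s [385.7 186.3] [380 180  13  13 125] [ 0.6484 -0.0472]
```

Run:
```python
from h import *
pick((.4632,.2667),.035,hi=.19); place(PAD[3],.051,(.5,-.1),.068,hi=.19)
env.movel([.56,-.1,.3],speed=.2); env.move_ptp([.3,.5,.3],down(1.03))
a=env.get_image("top");b=env.get_image("scene"); print(env.read_state()["time"])
cv2.imwrite("pics/final_top.png",a[:,:,::-1])
cv2.imwrite("pics/final.png",np.hstack([cv2.resize(i,None,fx=2,fy=2) for i in (a[100:300,200:400+70][:, :200], b[160:360,160:360])])[:,:,::-1])
cv2.imwrite("pics/final.png",np.hstack([cv2.resize(a[100:260,195:475],(490,280)),cv2.resize(b[160:340,110:310],(310,280))])[:,:,::-1])
I=a[:,:,::-1].copy(); c,s=blob(I,(250,290,215,265),"yellow"); print("turret",c,s)
```

```text
grip 0.0448406946263116 60.45409619808197 [-0.7 -0.1  4.8]
held 0.044433350832801755
hit True [ 0.64731164 -0.12897249  0.0514366 ] want z 0.051
t 38.1333
41.4333
turret [269.57569721 235.83864542] [258 221  25  41 502]
```

View pics/final.png

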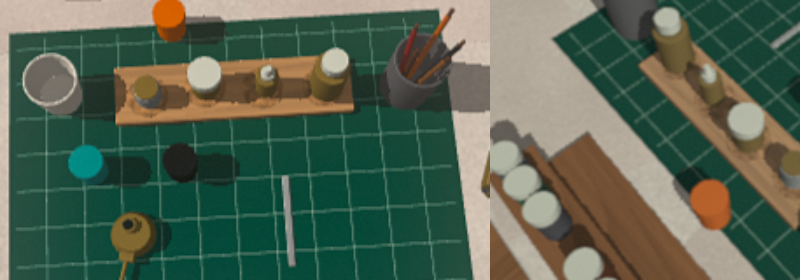

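All four paints stand upright on the strip in the right order, with the bottle nearest the pot. The turret blob is where it was at the start.

```bash
python3 -c "
from workcell import env
print(env.sign_off())"
```

```text
the job is handed in; nothing more can be done
None
```

The job is handed in at about 41 s: bottle, dropper, jar and tin stand upright on the pads in height order from the brush pot, and the turret is where it was.

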